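# Brush oil onto the sharpening stone

## Robot

A 6-joint arm with a two-finger parallel gripper is mounted at the origin on a cart in front of the work surface, level with it; the furniture and walls round the work are solid. World frame = base frame: x ahead of the robot, y to its left, z up, the work surface at z = 0. Lengths are in m, angles in rad, forces in N, time in s.
With the tool pointing down it reaches from about 0.375 to 0.975 m from the base axis. Payload 3.8 kg.
Tool frame: the origin (TCP) lies midway between the tips of the shut fingers; the grasp point (between the pads) lies 19 mm behind it; z points along the fingers, y is the line along which they close (so a half turn about z gives the same grasp; the last joint's range is limited). The gripper opens to 88 mm and grips with 3 to 60 N. Pads are 18 mm wide; open, the fingers measure 123 mm over their backs; the gripper's body (75 mm by 187 mm) begins 45 mm behind the grasp point.
Start: joints at [1.31, 0.264, 1.604, -0, 1.274, -0.037], TCP at [0.15, 0.658, 0.239] pointing down, gripper open.
Joint ranges: [-2.63, 2.63], [-0.94, 2.18], [0.31, 2.57], [-1.31, 4.45], [0, 2.66], [-2.55, 2.55]. Speed limits (rad/s): [2.57, 2.57, 3.14, 3.14, 3.14, 3.14].

## Interface

Orientations are given as a rotation vector (axis times angle).
In Python, from cell import manip, inverse_kinematics, cams, order gives the robot as it stands. Calls block until the motion is done:
- manip.move_pose(position, orientation): joint-space move of the TCP to a pose.
- manip.move_linear(position, rate=0.15, rot=None): straight line of the TCP; rot=None keeps the orientation; rate is the mean speed in m/s.
- manip.set_joints(angles): joint-space move.
- manip.set_gripper(opening, force=None): finger opening in m; force is the grip in N (None keeps the last); returns when the fingers have stopped.
- manip.dwell(seconds).
- inverse_kinematics(position, orientation): joint angles nearest the present ones, or None.
- manip.state(): the state.
- cams.capture(name): name is "side" or "top" or "wrist"; returns a dict with "image" (384x512x3 uint8, blue, green, red), "z_map" (384x512 float32, m along the optical axis (not along the pixel's ray), 0 where there is no reading), "intrinsics" (3x3 intrinsics, pixels), "k1" (the pictures are not rectified: a ray, as slopes to the right and down, at radius r is drawn at 1 + k1 r^2 times it, then the intrinsics apply), "position" and "orientation" of the camera in the world; the wrist camera has in their place "T_tool_cam" (4x4, takes a point from camera to tool coordinates, whose origin is the TCP and whose axes are the flange's). Camera axes: x right, y down, z forward; pixel columns grow to the right and rows downward; lengths in m; the calibration is good to about 2 mm. A picture is of the moment at which its call begins: read the wrist's pose just before it.
A pose or a line that the arm cannot do raises manip.IKError and nothing moves.
- order.close_job(): hands the job in; it is judged then, once.
The state is a dict: "clock": time; "joint_pos": joint angles; "joint_velocities": joint speeds; "tau": joint torques, N m; "tool_pos": TCP position; "tcp_rot": TCP orientation; "contact_force": force on the tool from outside, world axes, zero at the start; "moment": the same for the moment, N m; "gripper_width": finger opening in m; "grasp_force": force on a finger pad.
Only numpy, scipy, OpenCV 4.12 (cv2) and the standard library are available. Lean on these libraries where they do the work, as an engineer would, in place of code of your own. Each camera call takes 0.05 s, during which the arm holds its last target. There are 200 camera calls.

## Task

Oil the sharpening stone: take the brush from its wooden rest, dip its bristle end into the open oil can and gently push the sprung plate inside all the way down for a moment, then dab the bristle end gently on the middle of the open stone. Finally lay the brush back in both notches of its rest just as it lay before, bristles at the same end, without shoving the stone's box, the tin or the sanding block.

Things in the scene. Friction and masses are not known exactly. Their poses are not given: they have to be found in the camera images.
- brush: flux brush, 30 g, rigid, 167 mm long: grey tin handle 8 mm thick with a blue flat-sided rubber sleeve (9 mm, y = -0.009 to 0.045) to grip, ferrule 16 mm wide, dark stiff bristles 14 x 6 mm, 29 mm long. Lies level in its rest. Origin on its underside; y axis along the handle, bristle end at y = -0.083, handle's tail at y = +0.084; the handle's axis lies at x = -0.001, z = 0.004
- brush_tip (a point): centre of the end face of the bristles
- brush_grip (a point): point on the handle's axis 101 mm from brush_tip, midway between the two uprights of the rest; a good place to grip, across the handle, fingers pointing down (37 mm free to each upright's inner face); grip firmly (about 100 N)
- brush_rest: wooden brush rest, fixed; foot 46 x 104 x 10 mm, two uprights 40 mm wide, 8 mm thick at y = -0.022 and +0.060, each with a shallow V notch on top (bottom 41 mm high, outer edges 52 mm). Origin on its underside. At the start the brush lies in it, axes parallel, origin 41 mm above the rest's and up to 4 mm off along y; bristles over the -y end, which points roughly at the robot
- rest_tip (a point): fixed point of the rest where brush_tip lies when the brush lies centred in it (46 mm above the bench)
- oil_can: oil can: open round steel cup on a red foot, fixed, outer diameter 77 mm at the rim, inner 69 mm, rim 62 mm above its origin, which is the centre of its underside; z up. No liquid is modelled
- oil_can_rim (a point): centre of the can's mouth, at rim height (62 mm above the bench). With the brush tilted about 45 degrees, aim its tip 12 mm past this centre along its level heading, so that the handle clears the near rim
- oil_plate (a joint): how far the sprung level brass plate (disc, 65 mm across) in the can is pressed down: 0 at rest to 0.008 m at its stop. Gives at 0.6 N, needs 1.8 N at the stop, springs back. The resting plate's height is not reported and differs each time: 12 to 22 mm below the rim. Find it by touch; much more force harms the brush
- oilstone: sharpening stone in a mahogany box, 65 x 216 mm, loose, 0.6 kg, long along its y axis, which points roughly away from the robot; origin at the centre of the underside, stone's flat face 28 mm above it. Its lid is hinged along the +x edge and stands open there, 95 mm high, 20 mm out past the edge: keep clear of it by bringing the brush along the stone's length
- stone_top (a point): centre of the stone's upper face
- oilstone_lid (a joint): opening of the stone box's lid: 0 shut, 1.83 rad fully open (leaning back); it falls shut if pushed below about 1.5
- tin: red and grey round tin, diameter 67 mm, 28 mm high, loose bystander; origin at the centre of its underside
- sanding_block: cork sanding block, 60 x 105 mm, 29 mm high, loose bystander; origin at the centre of its underside
Mind the look-alikes: they are no part of the job. What is shaped like the brush_rest but green or turquoise is not meant.

How it is judged:
On the way, in this order (a step that is already met when the one before it is completed fails the run):
1. the held brush's bristle end is inside the can and pushes the sprung plate down to its stop (6.5 of 8 mm or more) (value of joint oil_plate above 0.0065 m and horizontal distance between brush_tip and oil_can_rim below 0.035 m and z of brush_tip in the frame of oil_can below 0.052 m and contact force between brush and oil_can above 1 N and contact force between the fingers and brush above 1 N), for 0.2 s.
2. the held brush's bristle end presses on the stone within 40 mm of the middle along it and within 24 mm across it (contact force between brush and oilstone above 0.5 N and contact force between the fingers and brush above 1 N and z of brush_tip in the frame of oilstone below 0.042 m and x of brush_tip in the frame of oilstone between -0.024 and 0.024 m and y of brush_tip in the frame of oilstone between -0.04 and 0.04 m), for 0.2 s.
At the end, for the whole second after the job is handed in: The brush lies released and still in both notches of its rest, level and parallel to the rest within 0.12 rad, bristle end within 30 mm of where it lies when centred; the can's plate has sprung back (horizontal distance between brush_tip and rest_tip below 0.03 m and angle between the y axis of brush and the y axis of brush_rest, either way round below 0.12 rad and z of brush_grip in the frame of brush_rest between 0.04 and 0.053 m and x of brush_grip in the frame of brush_rest between -0.012 and 0.012 m and linear speed of brush below 0.02 m/s and value of joint oil_plate below 0.0015 m); the robot touches nothing.
It fails at once if brush forced on the can with more than 25 N (contact force between brush and oil_can above 25 N).
It fails at once if brush forced on the stone with more than 25 N (contact force between brush and oilstone above 25 N).
It fails at once if the stone's box shoved more than 30 mm (distance of oilstone from where it was at the start of the episode above 0.03 m).
It fails at once if the tin shoved more than 30 mm (distance of tin from where it was at the start of the episode above 0.03 m).
It fails at once if the sanding block shoved more than 30 mm (distance of sanding_block from where it was at the start of the episode above 0.03 m).
It also fails if it takes over 61 s, if anything falls off the work surface, if the arm or the gripper's body presses on something with over 40 N, if the wrist force passes 120 N, or if a joint passes its speed limit or range.

## Working session

There is one attempt and no reset: what is moved stays moved. The work goes in short steps, each a Python script; the robot and the scene stay as the last script left them, time stands still between calls to the robot, and variables do not carry over. Pictures are saved under pics/ and viewed, at most 10 in all, crops included, and the job is handed in when it is done.

```bash
mkdir -p pics; ls; python3 - <<'E'
from cell import manip,cams
import cv2,numpy as np
for n in("top","side"):
    c=cams.capture(n);cv2.imwrite(f"pics/{n}1.png",c["image"]);np.savez(n+"1.npz",**c)
    print(n,c["intrinsics"].tolist(),c["k1"],c["position"],c["orientation"])
s=manip.state();print(s["clock"],s["tool_pos"],s["tcp_rot"],s["contact_force"])
E
```

```text
pics
top [[418.93693151959445, 0.0, 257.42526795812853], [0.0, 418.93693151959445, 193.82899560655213], [0.0, 0.0, 1.0]] -0.1326414462850264 [ 0.46288691 -0.04949172  1.05845852] [-2.16741399  2.21132662 -0.09560003]
side [[428.86229547141113, 0.0, 255.30223793222186], [0.0, 428.86229547141113, 192.1749302143863], [0.0, 0.0, 1.0]] -0.060802278303696805 [0.45113471 0.98564314 0.75190314] [-0.0987067   2.70799126 -1.46459808]
0.1 [0.1496238  0.65756563 0.23753942] [-3.50730268e-01 -3.12165259e+00  3.08127854e-03] [0.26697827 0.4884187  0.01830121]
```

View pics/top1.png

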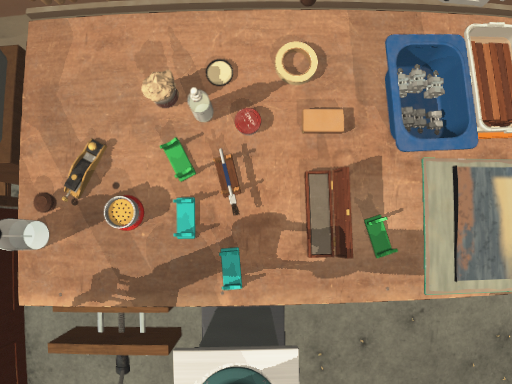

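View pics/side1.png

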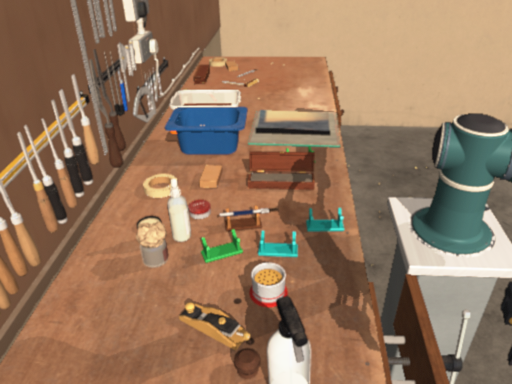

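The top view shows:
- The brush, in a brown wooden rest at about (229,182), bristles at (235,210) pointing towards the robot.
- The can at (123,212), the open stone at (320,213) with its lid to the right at (343,213), the tin at (248,121) and the cork block at (323,120).

Rest-shaped candidates are green (178,158), turquoise (185,218), turquoise (231,268), green (380,235) and brown (229,182). Only the brown one is wooden and holds the brush. I'll confirm it in a crop and measure.

```bash
cat > h.py <<'E'
import numpy as np,cv2
from scipy.spatial.transform import Rotation as R
def rays(c,px,Rw):
    u=cv2.undistortPoints(np.float64(px).reshape(-1,1,2),c["intrinsics"],np.array([float(c["k1"]),0,0,0])).reshape(-1,2)
    return np.c_[u,np.ones(len(u))]@Rw.T
def rot(c):
    o=np.asarray(c["orientation"]); return o if o.shape==(3,3) else R.from_rotvec(o).as_matrix()
def onplane(c,px,z):
    d=rays(c,px,rot(c)); p=np.asarray(c["position"]); return p+d*((z-p[2])/d[:,2])[:,None]
def cloud(c,Rw=None,p=None):
    z=c["z_map"]; v,u=np.mgrid[:384,:512]
    d=rays(c,np.c_[u.ravel(),v.ravel()],rot(c) if Rw is None else Rw)
    return ((c["position"] if p is None else p)+d*z.reshape(-1,1)).reshape(384,512,3)
E
python3 - <<'E'
from h import *
c=dict(np.load("top1.npz"));im=c["image"];P=cloud(c)
cv2.imwrite("pics/crop1.png",np.hstack([cv2.resize(im[135:225,190:270],None,fx=5,fy=5,interpolation=cv2.INTER_CUBIC),cv2.resize(im[180:245,95:150],(380,450),interpolation=cv2.INTER_CUBIC)]))
hsv=cv2.cvtColor(im,cv2.COLOR_BGR2HSV)
def comp(name,box,m,z):
    x0,y0,x1,y1=box;mm=np.zeros(m.shape,np.uint8);mm[y0:y1,x0:x1]=m[y0:y1,x0:x1]
    n,l,s,ce=cv2.connectedComponentsWithStats(mm)
    i=1+np.argmax(s[1:,4]);px=np.argwhere(l==i)[:,::-1]
    w=onplane(c,px,z)[:,:2].astype(np.float32);r=cv2.minAreaRect(w)
    pz=P[l==i][:,2]
    print(name,s[i],"rect c",np.round(r[0],4),"size",np.round(r[1],4),"ang",round(r[2],1),"z med",np.round(np.median(pz),4))
H,S,V=[hsv[...,i].astype(int) for i in range(3)]
comp("sleeve",(205,140,250,215),((H>100)&(H<130)&(S>80)).astype(np.uint8),.0455)
comp("stone",(300,165,335,262),((S<75)&(V>40)).astype(np.uint8),.028)
comp("canhigh",(90,180,160,245),(P[...,2]>.05).astype(np.uint8),.062)
comp("tin",(228,100,268,140),(P[...,2]>.018).astype(np.uint8),.028)
comp("block",(295,95,355,145),(P[...,2]>.018).astype(np.uint8),.029)
comp("brushhigh",(205,140,250,220),(P[...,2]>.03).astype(np.uint8),.046)
comp("lid",(325,160,365,265),(P[...,2]>.06).astype(np.uint8),.09)
comp("box",(295,160,365,265),(P[...,2]>.015).astype(np.uint8),.028)
for p in[(123,212),(320,213),(25,235),(110,230)]:print(p,P[p[1],p[0]].round(4))
E
```

```text
sleeve [223 164   8  21  66] rect c [0.5881 0.0123] size [0.0518 0.0071] ang 13.1 z med 0.0499
stone [ 309  175   22   79 1082] rect c [ 0.4871 -0.2156] size [0.1943 0.0476] ang 0.8 z med 0.0283
canhigh [104 196  32  33 387] rect c [0.5001 0.2698] size [0.0766 0.0772] ang 89.9 z med 0.0559
tin [235 108  26  26 561] rect c [ 0.7249 -0.0423] size [0.0628 0.0643] ang 88.9 z med 0.0277
block [303 109  41  24 978] rect c [ 0.722  -0.2329] size [0.1034 0.0596] ang 89.4 z med 0.0278
brushhigh [213 148  28  68 434] rect c [0.5715 0.0071] size [0.1667 0.0482] ang 12.8 z med 0.048
lid [337 166  16  93 757] rect c [ 0.489  -0.2655] size [0.2155 0.0275] ang 0.8 z med 0.0887
box [ 305  166   48   93 3832] rect c [ 0.4901 -0.2383] size [0.2293 0.1111] ang 0.8 z med 0.03
(123, 212) [0.5003 0.265  0.0487]
(320, 213) [ 0.4893 -0.2175  0.0251]
(25, 235) [0.4476 0.482  0.1152]
(110, 230) [ 0.4566  0.3155 -0.0033]
```

View pics/crop1.png

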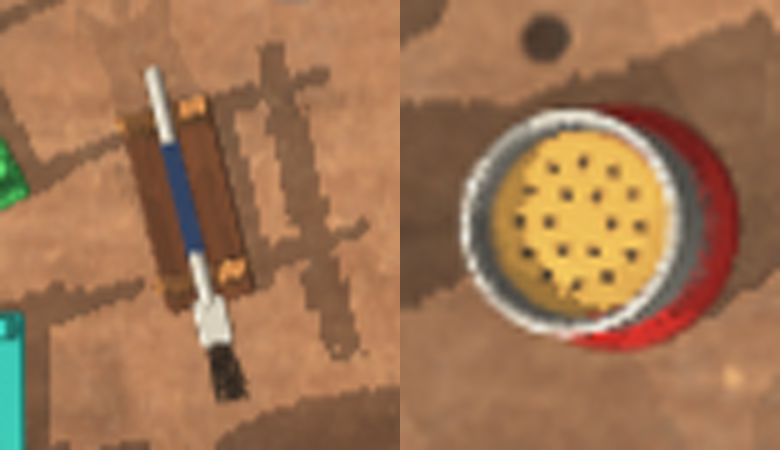

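The crop confirms it: the brown rest holds the brush, with the blue sleeve at crop (183,195) and dark bristles at (228,372), near end. The can is empty with a brass plate inside. Next I'll check tall obstacles and the IK plan for the whole job.

```bash
cat >> h.py <<'E'
def pose(tip,phi,a,sg=1,L=.101):
    """TCP pose for a brush tip position, level tail direction phi, tilt a (tip down)."""
    t=np.array([np.cos(phi),np.sin(phi),0]);u=np.array([0,0,1.])
    b=t*np.cos(a)+u*np.sin(a); z=t*np.sin(a)-u*np.cos(a)
    y=sg*np.cross(z,b); x=np.cross(y,z)
    return np.asarray(tip)+b*L+.019*z, R.from_matrix(np.c_[x,y,z]).as_rotvec()
PHI=np.radians(13.0); GRIP=np.array([.5881,.0123,.045])
TIP0=GRIP-.101*np.array([np.cos(PHI),np.sin(PHI),0])
CAN=np.array([.5001,.2698,.062]); CPHI=np.radians(28.); CT=CAN[:2]-.012*np.array([np.cos(CPHI),np.sin(CPHI)])
ST=np.array([.488,-.2156,.028]); SPHI=np.radians(.8); A=np.radians(45)
E
python3 - <<'E'
from h import *
from cell import inverse_kinematics as ik
c=dict(np.load("top1.npz"));print("tip",onplane(c,[[236,214.4]],.046),TIP0,"tail",onplane(c,[[220,149]],.048))
a=cloud(c).reshape(-1,3)
s=dict(np.load("side1.npz"));b=cloud(s).reshape(-1,3)
for nm,p in(("top",a),("side",b)):
    p=p[(p[:,2]>.08)&(p[:,2]<.6)&(p[:,0]>.1)&(p[:,0]<.85)&(abs(p[:,1])<.8)]
    k=np.floor(p[:,:2]/.08).astype(int);u,i=np.unique(k,axis=0,return_inverse=True);i=i.ravel()
    print(nm,[(round(x*.08+.04,2),round(y*.08+.04,2),round(p[i==j][:,2].max(),3),int((i==j).sum())) for j,(x,y) in enumerate(u) if (i==j).sum()>8])
for sg in(1,-1):
  for n,t,ph,al in(("rest",TIP0,PHI,0),("resthi",TIP0+[0,0,.15],PHI,0),("can",[*CT,.045],CPHI,A),("canhi",[*CT,.12],CPHI,A),("stone",ST,SPHI,A),("stonehi",ST+[0,0,.13],SPHI,A)):
    p,r=pose(t,ph,al,sg);q=ik(p,r);print(sg,n,p.round(3),None if q is None else np.round(q,2))
E
```

```text
tip [[ 0.48960098 -0.0103971   0.046     ]] [ 0.48968862 -0.01042006  0.045     ] tail [[0.64979698 0.02601044 0.048     ]]
top [(np.float64(0.36), np.float64(-0.28), np.float64(0.095), 61), (np.float64(0.44), np.float64(-0.28), np.float64(0.096), 252), (np.float64(0.44), np.float64(0.44), np.float64(0.132), 26), (np.float64(0.44), np.float64(0.52), np.float64(0.186), 862), (np.float64(0.52), np.float64(-0.28), np.float64(0.096), 239), (np.float64(0.52), np.float64(0.52), np.float64(0.149), 82), (np.float64(0.6), np.float64(-0.6), np.float64(0.122), 33), (np.float64(0.6), np.float64(-0.52), np.float64(0.124), 158), (np.float64(0.6), np.float64(-0.44), np.float64(0.124), 201), (np.float64(0.6), np.float64(-0.36), np.float64(0.124), 29), (np.float64(0.6), np.float64(-0.28), np.float64(0.096), 112), (np.float64(0.68), np.float64(-0.68), np.float64(0.123), 95), (np.float64(0.68), np.float64(-0.6), np.float64(0.125), 618), (np.float64(0.68), np.float64(-0.52), np.float64(0.126), 308), (np.float64(0.68), np.float64(-0.44), np.float64(0.126), 323), (np.float64(0.68), np.float64(-0.36), np.f
[... 2723 characters left out ...]
32  1.97 -0.    0.86  1.32]
1 resthi [0.588 0.012 0.176] [-0.02  0.15  1.86 -0.    1.13  1.32]
1 can [0.564 0.304 0.103] [ 0.44  0.04  2.36  2.46  0.06 -0.93]
1 canhi [0.564 0.304 0.178] [ 0.44 -0.1   2.32  0.27  0.14  1.27]
1 stone [ 0.573 -0.214  0.086] [-0.64  0.07  2.38  1.52  0.45 -0.44]
1 stonehi [ 0.573 -0.214  0.216] [-0.64 -0.16  2.29  0.96  0.56  0.19]
-1 rest [0.588 0.012 0.026] [-0.02  0.32  1.97 -0.    0.86 -1.82]
-1 resthi [0.588 0.012 0.176] [-0.02  0.15  1.86 -0.    1.13 -1.82]
-1 can [0.564 0.304 0.103] [0.44 0.04 2.36 2.46 0.06 2.21]
-1 canhi [0.564 0.304 0.178] [ 0.44 -0.1   2.32  0.27  0.14 -1.87]
-1 stone [ 0.573 -0.214  0.086] None
-1 stonehi [ 0.573 -0.214  0.216] None
```

```bash
python3 - <<'E'
from h import *
from cell import inverse_kinematics as ik
for sg in(1,-1):
  for d in range(0,360,30):
    ph=np.radians(d);ct=CAN[:2]-.012*np.array([np.cos(ph),np.sin(ph)])
    o=[]
    for z in(.045,.13):
        p,r=pose([*ct,z],ph,A,sg);q=ik(p,r);o.append(None if q is None else np.round(q,2).tolist())
    print(sg,"can",d,o)
  for ph in(SPHI,SPHI+np.pi):
    for z in(.028,.13):
      for al in(35,45):
        p,r=pose([*ST[:2],z],ph,np.radians(al),sg);q=ik(p,r);print(sg,"stone",ph,z,al,p.round(3),None if q is None else np.round(q,2).tolist())
E
```

```text
1 can 0 [None, None]
1 can 30 [[0.42, 0.04, 2.36, 2.12, 0.09, -0.62], [0.42, -0.12, 2.31, 0.42, 0.18, 1.08]]
1 can 60 [[0.23, 0.1, 2.3, 1.34, 0.56, -0.37], [0.23, -0.04, 2.25, 1.06, 0.63, -0.04]]
1 can 90 [[0.15, 0.23, 2.14, 1.03, 0.95, -0.56], [0.15, 0.1, 2.1, 0.94, 1.05, -0.39]]
1 can 120 [[0.17, 0.37, 1.95, 0.77, 1.26, -0.77], [0.17, 0.25, 1.91, 0.74, 1.38, -0.66]]
1 can 150 [[0.24, 0.48, 1.78, 0.51, 1.51, -1.01], [0.24, 0.38, 1.74, 0.51, 1.63, -0.94]]
1 can 180 [[0.35, 0.55, 1.67, 0.25, 1.67, -1.29], [0.35, 0.46, 1.63, 0.25, 1.8, -1.26]]
1 can 210 [[0.47, 0.58, 1.63, -0.04, 1.72, -1.62], [0.47, 0.49, 1.59, -0.04, 1.85, -1.62]]
1 can 240 [[0.58, 0.55, 1.67, -0.32, 1.64, -1.94], [0.58, 0.46, 1.64, -0.33, 1.77, -1.98]]
1 can 270 [[0.68, 0.47, 1.8, -0.59, 1.46, -2.21], [0.68, 0.37, 1.76, -0.58, 1.57, -2.29]]
1 can 300 [[0.74, 0.35, 1.98, -0.84, 1.19, -2.44], None]
1 can 330 [None, None]
1 stone 0.013962634015954637 0.028 35 [ 0.582 -0.214  0.07 ] [-0.57, 0.11, 2.28, 0.97, 0.39, 0.14]
1 stone 0.013962634015954637 0.028 45 [ 0.573 -0.214  0.086] [-0.64, 0.07, 2.38, 1.52, 0.45, -0.44]
1
[... 1444 characters left out ...]
.5], [0.73, 0.08, 2.11, -0.99, 0.94, 0.3]]
-1 stone 0.013962634015954637 0.028 35 [ 0.582 -0.214  0.07 ] None
-1 stone 0.013962634015954637 0.028 45 [ 0.573 -0.214  0.086] None
-1 stone 0.013962634015954637 0.13 35 [ 0.582 -0.214  0.172] None
-1 stone 0.013962634015954637 0.13 45 [ 0.573 -0.214  0.188] None
-1 stone 3.1555552876057478 0.028 35 [ 0.394 -0.217  0.07 ] [-0.39, 0.4, 1.88, -0.23, 1.43, 1.27]
-1 stone 3.1555552876057478 0.028 45 [ 0.403 -0.217  0.086] [-0.36, 0.51, 1.77, -0.26, 1.61, 1.29]
-1 stone 3.1555552876057478 0.13 35 [ 0.394 -0.217  0.172] [-0.39, 0.28, 1.83, -0.23, 1.6, 1.23]
-1 stone 3.1555552876057478 0.13 45 [ 0.403 -0.217  0.188] [-0.36, 0.39, 1.73, -0.26, 1.77, 1.25]
```

Headings with the tip towards the robot are near-singular (joint 5 ≈ 0). With the tip heading away (can φ=150°, stone φ=180°), joint 6 stays in range. I'll hover over the rest and check the sleeve with the wrist camera.

```bash
python3 - <<'E'
from h import *
from cell import manip,cams
s=manip.state();p=s["tool_pos"]
manip.move_linear([p[0],p[1],.38],rate=.3)
P,r=pose(TIP0+[0,0,.15],PHI,0,1)
manip.move_pose(P,r);manip.dwell(.2)
s=manip.state();print(s["clock"],s["tool_pos"],s["contact_force"],s["gripper_width"],np.round(s["joint_pos"],2))
c=cams.capture("wrist");T=np.asarray(c["T_tool_cam"]);Rt=R.from_rotvec(s["tcp_rot"]).as_matrix()
c["orientation"]=Rt@T[:3,:3];c["position"]=s["tool_pos"]+Rt@T[:3,3]
cv2.imwrite("pics/w1.png",c["image"])
hsv=cv2.cvtColor(c["image"],cv2.COLOR_BGR2HSV);m=cv2.inRange(hsv,(100,80,30),(130,255,255))
n,l,st,ce=cv2.connectedComponentsWithStats(m);i=1+np.argmax(st[1:,4]);print(st[i])
px=np.argwhere(l==i)[:,::-1];rc=cv2.minAreaRect(onplane(c,px,.0475)[:,:2].astype(np.float32));print(rc)
print("z",np.median(cloud(c)[l==i][:,2]))
E
```

```text
3.7667 [0.58819693 0.01283801 0.17609404] [-0.46445722  1.11915234  0.07432031] 0.08829247249349916 [-0.02  0.15  1.86  0.    1.13  1.32]
[246 166  10  56 446]
((0.5854867696762085, 0.01131648663431406), (0.05510318651795387, 0.008542579598724842), 12.82119369506836)
z 0.049021302478673645
```

View pics/w1.png

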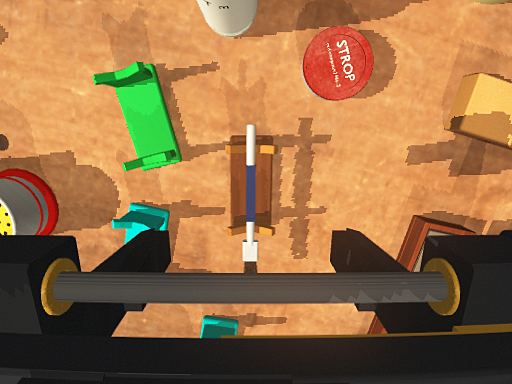

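The wrist view shows the brush upright at column 250, with the sleeve at rows 166–222. It measures 55 × 8.5 mm at z 0.049, which agrees with the top view to 2.7 mm. I'll use the mean and grasp.

```bash
sed -i 's/GRIP=np.array(\[.5881,.0123,.045\])/GRIP=np.array([.5868,.0116,.045])/' h.py
python3 - <<'E'
from h import *
from cell import manip,cams
P,r=pose(TIP0,PHI,0,1)
manip.move_linear(P+[0,0,.04],rate=.15,rot=r);manip.move_linear(P,rate=.06)
manip.dwell(.1);s=manip.state();print(s["clock"],s["tool_pos"]-P,s["contact_force"])
manip.set_gripper(.0,60);s=manip.state();print(s["clock"],s["tool_pos"]-P,s["gripper_width"],s["grasp_force"],s["contact_force"])
manip.move_linear(P+[0,0,.14],rate=.12)
manip.dwell(.2);s=manip.state();print(s["clock"],s["gripper_width"],s["grasp_force"],s["contact_force"])
c=cams.capture("top");cv2.imwrite("pics/t2.png",cv2.resize(c["image"][100:260,150:310],None,fx=3,fy=3))
c=cams.capture("side");cv2.imwrite("pics/s2.png",np.hstack([cv2.resize(c["image"][100:300,160:360],None,fx=3,fy=3)]))
E
```

```text
5.6167 [ 4.87654234e-04 -1.42887041e-05  4.48702574e-04] [-0.16018549 -0.63131517 -0.21292617]
6.8167 [ 1.33614349e-05 -1.23772653e-06  2.26191107e-05] 0.007188402108017055 59.8698565363884 [-0.15962355 -0.20113358  0.01334664]
8.3333 0.007409392627428336 59.8773168772459 [0.01651828 0.48893441 0.16480947]
```

View pics/s2.png

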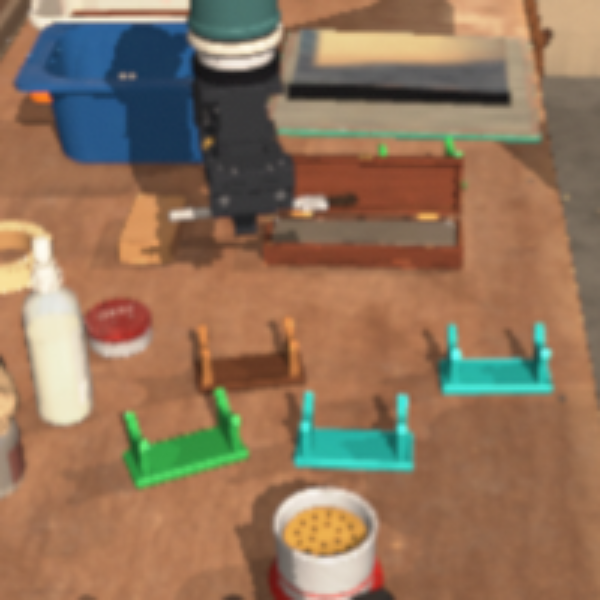

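The brush is held (width 7.2 mm, 60 N) and hangs level above; the wooden rest is empty at (250,355). Now to the can, descending by touch.

```bash
cat >> h.py <<'E'
def F(manip,n=6):
    f=[]
    for _ in range(n): manip.dwell(.02);f.append(manip.state()["contact_force"])
    return np.mean(f,0)
CPHI=np.radians(150);SPHI=np.radians(180.8);CT=CAN[:2]-.012*np.array([np.cos(CPHI),np.sin(CPHI)])
E
python3 - <<'E'
from h import *
from cell import manip,cams
s=manip.state();manip.move_linear(s["tool_pos"]+[0,0,.06],rate=.25)
P,r=pose([*CT,.16],CPHI,A);manip.move_pose(P,r);print(manip.state()["clock"])
manip.move_linear(pose([*CT,.075],CPHI,A)[0],rate=.15)
manip.dwell(.3);f0=F(manip,10);s=manip.state();print(s["clock"],f0,np.std([F(manip,6)[2] for _ in range(4)]))
for n in("top","side"):
    c=cams.capture(n);cv2.imwrite(f"pics/{n}3.png",c["image"])
a=cv2.imread("pics/top3.png")[160:260,70:200];b=cv2.imread("pics/side3.png")[200:330,190:340]
cv2.imwrite("pics/c3.png",np.hstack([cv2.resize(a,(400,308)),cv2.resize(b,(355,308))]))
E
```

```text
10.75
11.9333 [-0.03417794 -0.10603435 -0.23894239] 0.2306514310019376
```

View pics/c3.png

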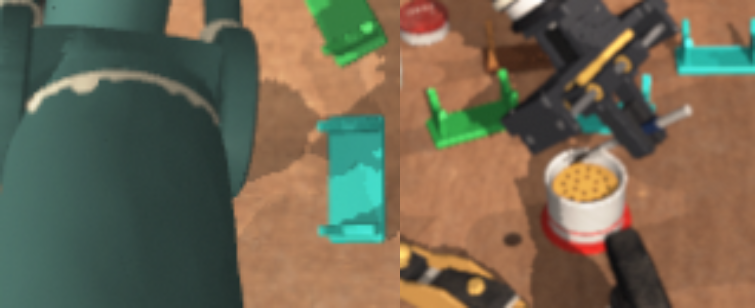

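Left (top view) the arm hides the can. Right (side view) the bristle end shows at crop (575,158), i.e. side pixel (264,267), just over the can's mouth. I'll check it against the predicted projection, then descend with force watch.

```bash
python3 - <<'E'
from h import *
from cell import manip
c=dict(np.load("side1.npz"));Rw=rot(c)
q,_=cv2.projectPoints(np.array([[*CT,.075],CAN]),R.from_matrix(Rw.T).as_rotvec(),-Rw.T@c["position"],c["intrinsics"],np.array([float(c["k1"]),0,0,0]))
q=q.reshape(-1,2);print(q)
if np.hypot(*(q[0]-[264,267]))>9: raise SystemExit("check tip")
f0=-.1
manip.move_linear(pose([*CT,.054],CPHI,A)[0],rate=.06)
z=.054
while z>.028:
    z-=.0012;manip.move_linear(pose([*CT,z],CPHI,A)[0],rate=.03)
    f=F(manip,5)-[0,0,f0];print(round(z,4),f.round(2),round(manip.state()["clock"],2))
    if f[2]>2.6: break
E
```

```text
[[263.37517595 267.0643702 ]
 [267.80221485 273.26593771]]
0.0528 [-0.17  0.19 -0.38] 13.27
0.0516 [-0.04 -0.08  0.09] 13.6
0.0504 [-0.4   0.1   0.04] 13.93
0.0492 [-0.39  0.36  0.44] 14.27
0.048 [-0.13  0.1   0.56] 14.6
0.0468 [-0.86  0.09  0.93] 14.93
0.0456 [-0.5   0.09  1.39] 15.27
0.0444 [-0.6   0.29  1.4 ] 15.6
0.0432 [-0.35  0.74  1.5 ] 15.93
0.042 [-1.66  1.08  3.68] 16.27
```

```bash
python3 - <<'E'
from h import *
from cell import manip
manip.move_linear(pose([*CT,.0412],CPHI,A)[0],rate=.03)
print(F(manip,8)+[0,0,.1]);manip.dwell(.3);print(F(manip,8)+[0,0,.1],manip.state()["clock"],manip.state()["gripper_width"])
manip.move_linear(pose([*CT,.13],CPHI,A)[0],rate=.12)
# travel to the stone, tip high over it
P,r=pose([*ST[:2],.17],SPHI,A)
manip.move_pose(P,r);manip.dwell(.2);s=manip.state();print(s["clock"],s["tool_pos"]-P,F(manip,8))
from cell import cams
c=cams.capture("side");cv2.imwrite("pics/s4.png",cv2.resize(c["image"][100:260,180:360],None,fx=4,fy=3.75))
Rw=rot(c);q,_=cv2.projectPoints(np.array([[*ST[:2],.17]]),R.from_matrix(Rw.T).as_rotvec(),-Rw.T@c["position"],c["intrinsics"],np.array([float(c["k1"]),0,0,0]))
print((q.ravel()-[180,100])*[4,3.75])
E
```

```text
[-2.86549374  1.70706969  5.70222835]
[-2.57034783  1.42301086  5.30763378] 17.0833 0.006931116245925576
20.0583 [ 2.15961130e-04  5.21399989e-04 -8.40345078e-05] [ 0.26925563 -0.06282794 -0.52792119]
[404.30367449 139.14968489]
```

View pics/s4.png

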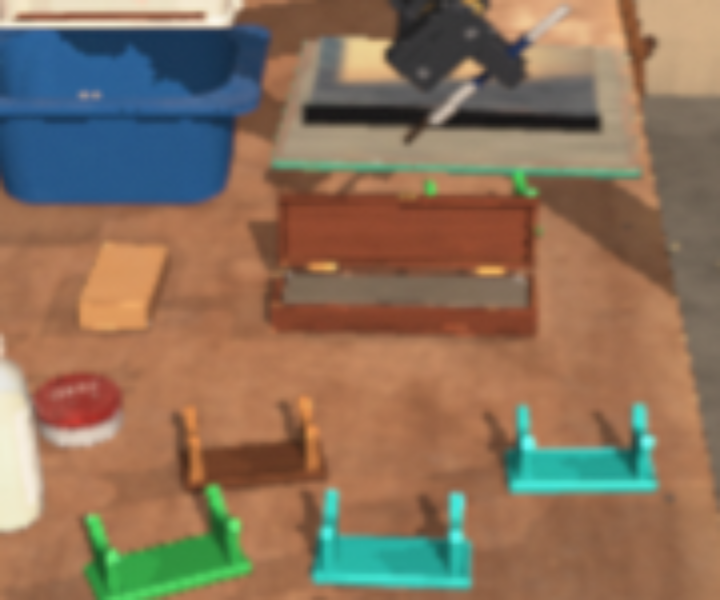

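The tip is at crop (407,142), against (404,139) predicted, so the brush hasn't slipped; the plate was bottomed at about 5.5 N. Now the dab.

```bash
python3 - <<'E'
from h import *
from cell import manip
g=lambda z:pose([*ST[:2],z],SPHI,A)[0]
manip.move_linear(g(.05),rate=.15);manip.move_linear(g(.036),rate=.05);manip.dwell(.2)
f0=F(manip,10);print(f0,manip.state()["clock"]);z=.036
while z>.02:
    z-=.001;manip.move_linear(g(z),rate=.03);f=F(manip,5)-f0;print(round(z,4),f.round(2))
    if f[2]>2.2: break
manip.dwell(.3);print(F(manip,8)-f0,manip.state()["clock"])
manip.move_linear(g(.17),rate=.15)
s=manip.state();print(s["clock"],s["gripper_width"])
P,r=pose(TIP0+[0,0,.15],PHI,0)
manip.move_pose(P,r);manip.dwell(.3);s=manip.state();print(s["clock"],s["tool_pos"]-P,np.round(s["joint_pos"],2))
from cell import cams
c=cams.capture("side");cv2.imwrite("pics/s5.png",cv2.resize(c["image"][100:260,180:360],None,fx=4,fy=3.75))
Rw=rot(c);t=np.array([np.cos(PHI),np.sin(PHI),0]);X=TIP0+[0,0,.15]
q,_=cv2.projectPoints(np.array([X,X+.167*t]),R.from_matrix(Rw.T).as_rotvec(),-Rw.T@c["position"],c["intrinsics"],np.array([float(c["k1"]),0,0,0]))
print((q.reshape(-1,2)-[180,100])*[4,3.75])
E
```

```text
[ 0.30638418 -0.11560777 -0.49354021] 21.9917
0.035 [-0.4   0.17  0.12]
0.034 [-0.37  0.14  0.23]
0.033 [-0.46  0.4   0.31]
0.032 [-0.16  0.41  0.3 ]
0.031 [-0.14  0.13  0.1 ]
0.03 [-1.69 -0.03  2.19]
0.029 [-3.46  0.25  4.78]
[-3.49339292  0.08033623  5.42012191] 24.7583
25.85 0.007169432465870965
28.875 [ 8.65395265e-06 -1.04083108e-04 -9.96375942e-06] [-0.02  0.15  1.86 -0.    1.13  1.32]
[[393.27666992 233.76277728]
 [141.81002071 255.13122037]]
```

View pics/s5.png

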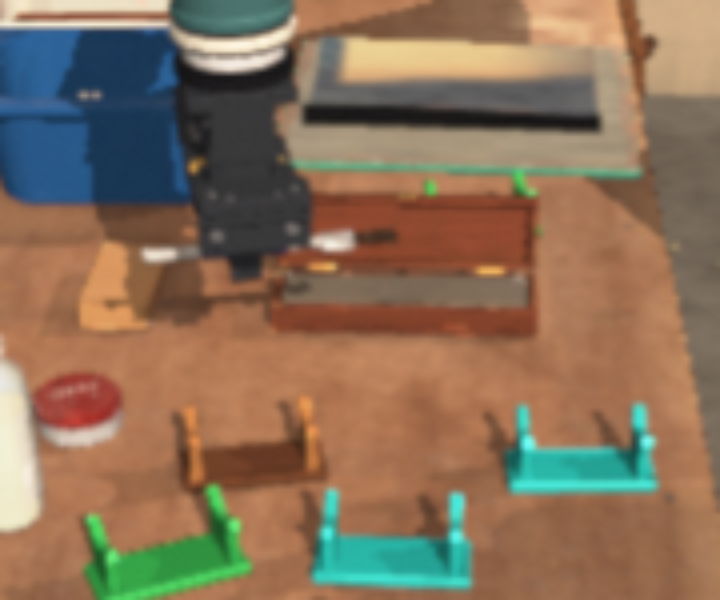

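The brush lies level at (396,236)–(143,254), matching the prediction to a pixel, and the box hasn't moved. Laying it back at the recorded pose.

```bash
python3 - <<'E'
from h import *
from cell import manip,cams
P,r=pose(TIP0,PHI,0)
manip.move_linear(P+[0,0,.02],rate=.12);manip.dwell(.2);f0=F(manip,8)
for dz in(.01,.006,.004,.003,.002,.001,.0):
    manip.move_linear(P+[0,0,dz],rate=.03);f=F(manip,5)-f0;print(dz,f.round(2))
    if f[2]>4:break
manip.set_gripper(.02);manip.set_gripper(.06);manip.dwell(.2)
s=manip.state();print(s["clock"],s["gripper_width"],s["contact_force"])
manip.move_linear(P+[0,0,.15],rate=.12)
manip.move_pose([.45,.25,.35],r);manip.dwell(.3)
print(manip.state()["clock"])
a=cams.capture("top");b=cams.capture("side")
hsv=cv2.cvtColor(a["image"],cv2.COLOR_BGR2HSV);m=cv2.inRange(hsv,(100,80,0),(130,255,255));k=np.zeros_like(m);k[140:215,205:250]=m[140:215,205:250]
px=np.argwhere(k)[:,::-1];print(len(px),cv2.minAreaRect(onplane(a,px,.0455)[:,:2].astype(np.float32)) if len(px) else 0)
cv2.imwrite("pics/c6.png",np.hstack([cv2.resize(a["image"][135:225,190:270],(400,450),interpolation=2),cv2.resize(b["image"][190:270,190:260],(394,450),interpolation=2)]))
E
```

```text
0.01 [-0.3   0.27  0.11]
0.006 [ 0.02 -0.15 -0.16]
0.004 [ 0.06  0.03 -0.32]
0.003 [-0.08 -0.11 -0.21]
0.002 [-0.07 -0.08 -0.34]
0.001 [-0.26 -0.16 -0.26]
0.0 [-0.05 -0.29  0.09]
34.4167 0.059931587599265396 [-0.27623599 -0.45215619  0.35188672]
37.35
67 ((0.5887929797172546, 0.011831298470497131), (0.052967000752687454, 0.007092115003615618), 13.129667282104492)
```

View pics/c6.png

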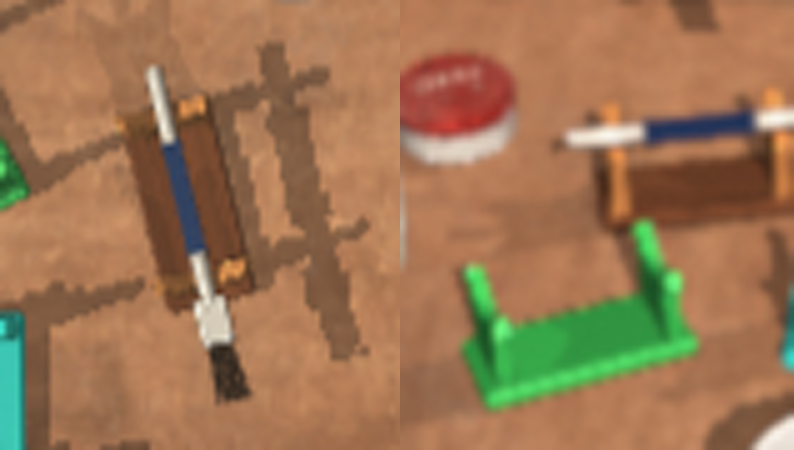

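The brush lies in both notches as before: sleeve at (185,195), bristles at (228,372), and its pose is within 1 mm and 0.1° of the start.

```bash
python3 -c "
from cell import order;print(order.close_job())"
```

```text
the job is handed in; nothing more can be done
None
```

The stone is oiled and the job handed in: the can's plate was pressed to its stop (about 5.5 N), the stone was dabbed at its middle (about 5 N), and the brush is back in both notches within 1 mm of where it lay; the hand-in returned no verdict.

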